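# Roll the tray into the bay and show the flow cell to the camera

### The job

Push the steel tray along the rollers until it is fully home against the end stop of the inspection bay, with its parts still lying in it. Then take out the flow cell (the white block with a hose nozzle on one end only) and hold it in the air level with the camera, its block's centre about 12 cm straight in front of the lens, lying level and with the nozzle pointing straight at the lens; finish while still holding it there. Leave the other two parts in the tray and the tray in the bay, do not touch the camera or its stand, and leave the other things on the bench where they are.

Things in the scene. Friction and masses are not known exactly. Their poses are not given: they have to be found in the camera images.
- tray_mid (a point): Open stainless steel tray, loose on the rollers, outer size 218 x 278 x 40 mm (x, y, z), walls and floor 4 mm, about 0.6 kg plus three parts. This point: centre of its underside; z up, y along the track. It slides between two guide rails with 2 mm play each side.
- bay (a point): Where the tray's underside centre lies when the tray is home in the inspection bay, its leading wall against the upright end stop (88 mm high), whose face lies 139 mm beyond this point along +y. A slowly pushed tray stops within about a centimetre once let go.
- track: Roller track fixed to the bench, 580 mm long along its y, the bay at its +y end. Origin: its middle, at bench level. Twelve passive steel rollers, tops 46 mm above the bench, 46 mm apart, between guide rails 225 mm apart inside (241 mm outside), whose tops are 62 mm above the bench, 79 mm along the bay.
- entry (a point): Middle of the open end of the roller track (opposite the bay), at roller-top height; the tray travels from here towards the bay.
- cell_center (a point): Flow cell, the part to present: white plastic block 44 x 26 x 32 mm (x, y, z) with a narrow grey band, and ONE barbed hose nozzle (12 mm thick, 14 mm at the barbs, 21 mm long) on its +x end only; about 0.11 kg. It lies flat in the tray. This point: centre of the block, half-way up (16 mm above its underside, which rests on the tray's 4 mm floor). z up, x towards the nozzle.
- nozzle_tip (a point): Open end of the flow cell's nozzle, 43 mm from cell_center along its +x.
- through_valve_center (a point): Another part in the tray, to be left there: the same block but with a nozzle on BOTH ends. Centre of its block.
- blank_center (a point): Another part in the tray, to be left there: the same block with no nozzle at all. Its centre.
- lens (a point): Centre of the front glass of the inspection camera, which looks level along this frame's -x; z up. Lens 42 mm across. Its height above the bench differs from time to time (about 200 to 280 mm).
- focus (a point): Point in the air 120 mm straight in front of the lens, at lens height: where the flow cell's centre is to be held. Same axes as lens.
- stand: The camera's 90 mm square foot and vertical post (18 mm thick, top 376 mm above the bench); origin at bench level straight below the lens; the post's axis is at x = +80 mm, the foot's centre at x = +100 mm.
- camera: The inspection camera: grey box 50 mm wide and high with a black lens, clamped to the post beyond the track; origin at the middle of the lens's front glass; looks along its -x; the post runs 80 mm behind.
- wash_bottle: White squeeze bottle 60 mm across, 160 mm tall, loose on the bench, to be left alone; origin at its underside.
- beaker: Glass beaker 72 mm across, 90 mm tall, loose on the bench, to be left alone; origin at its underside.
- jar: Small amber jar with a black cap, 56 mm across, 70 mm tall, loose on the bench, to be left alone; origin at its underside.
- brush: Hand brush lying flat, loose on the bench, to be left alone; origin at its underside.
- spatula: Spatula lying flat, loose on the bench, to be left alone; origin at its underside.
Not all that is in view belongs to the job. What is shaped like the part that bears through_valve_center but blue or red is not meant. What is shaped like the part that bears blank_center but blue is not meant.

How it is judged (in metres and radians):
On the way, in this order (a step that is already met when the one before it is completed fails the run):
1. the tray is home against the stop (within 12 mm) and at rest, all three parts lying in it (horizontal distance between tray_mid and bay below 0.012 m and linear speed of tray below 0.02 m/s and x of cell_center in the frame of tray_mid between -0.109 and 0.109 m and y of cell_center in the frame of tray_mid between -0.139 and 0.139 m and z of each of cell_center, through_valve_center, blank_center in the frame of tray_mid below 0.04 m and x of through_valve_center in the frame of tray_mid between -0.109 and 0.109 m and y of through_valve_center in the frame of tray_mid between -0.139 and 0.139 m and x of blank_center in the frame of tray_mid between -0.109 and 0.109 m and y of blank_center in the frame of tray_mid between -0.139 and 0.139 m), for 0.3 s.
2. the flow cell is lifted clear of the tray by the gripper, the tray staying home (z of cell_center in the frame of tray_mid above 0.08 m and contact force between cell and the fingers above 0.5 N and horizontal distance between tray_mid and bay below 0.012 m), for 0.2 s.
At the end, for the whole second after the job is handed in: The gripper holds the flow cell still, carried by nothing else, its block's centre within 25 mm of the point 120 mm in front of the lens, its long axis within 0.2 rad of the lens axis with the nozzle end nearer the lens; the tray is at rest within 12 mm of home and the other two parts lie in it (distance between cell_center and focus below 0.025 m and angle between the x axis of cell_center and the x axis of lens, either way round below 0.2 rad and x of nozzle_tip in the frame of focus above 0.01 m and contact force between cell and the fingers above 0.5 N and contact force between cell and tray below 0.05 N and contact force between cell and camera below 0.05 N and contact force between cell and stand below 0.05 N and height (world z) of cell_center above 0.15 m and linear speed of cell below 0.03 m/s and horizontal distance between tray_mid and bay below 0.012 m and linear speed of tray below 0.02 m/s and x of through_valve_center in the frame of tray_mid between -0.109 and 0.109 m and y of through_valve_center in the frame of tray_mid between -0.139 and 0.139 m and z of each of through_valve_center, blank_center in the frame of tray_mid below 0.04 m and x of blank_center in the frame of tray_mid between -0.109 and 0.109 m and y of blank_center in the frame of tray_mid between -0.139 and 0.139 m); the arm keeps its last pose, push and grip.
It fails at once if the camera or its stand is touched (over 1 N) (contact force between any of camera, stand and anything else above 1 N).
It fails at once if a thing on the bench outside the tray is moved by more than 25 mm (distance of any of wash_bottle, beaker, jar, brush, spatula from where it was at the start of the episode above 0.025 m).
It fails at once if one of the other two parts is lifted or falls out of the tray (z of any of through_valve_center, blank_center in the frame of tray_mid above 0.06 m or z of any of through_valve_center, blank_center in the frame of tray_mid below 0 m).
It also fails if it takes over 54 s, if anything falls off the work surface, if the arm or the gripper's body presses on something with over 40 N, if the wrist force passes 120 N, or if a joint passes its speed limit or range.

### The arm

A 6-joint arm with a two-finger parallel gripper is mounted at the origin on the work surface. World frame = base frame: x ahead of the robot, y to its left, z up, the work surface at z = 0. Lengths are in m, angles in degrees, forces in N, time in s.
With the tool pointing down it reaches from about 0.35 to 0.725 m from the base axis. Payload 4.3 kg.
Tool frame: the origin (TCP) lies at the very end of the fingers, on their centre line; the grasp point (between the pads) lies grip_point_offset behind it (grip_point_offset is the distance from the TCP to the grasp point, in m); z points along the fingers, y is the line along which they close (so a half turn about z gives the same grasp; the last joint's range is limited). The gripper opens to 85 mm and grips with 20 to 120 N. Pads are 22 mm wide; open, the fingers measure 114 mm over their backs; the gripper's body (76 mm by 85 mm) begins 54 mm behind the grasp point. The pads swing forward as they close: fully open they stand 13 mm farther back than shut.
Start: joints at [-76.851, 21.618, 4.641, 73.018, 0, 83.68], TCP at [0.192, -0.542, 0.231] pointing down, gripper open.
Joint ranges: [-156.06, 156.06], [-48.1, 94.91], [-58.44, 69.94], [-101.28, 121.22], [-78.64, 73.56], [-180, 180]. Speed limits (degrees/s): [147.25, 147.25, 180, 180, 180, 180].

### API

Orientations are given as a 3x3 rotation matrix whose columns are the frame's x, y, z axes.
In Python, from plant import get_state, snapshot, hand_in, boxes_of, landmark_of, grip_point_offset gives the robot as it stands. The module is installed in compiled form; this text tells all that it offers.
- The arm moves only by the tool arm_command, never from a script. Its argument "motion" is a list of rows, each an object with "offset": the shift along the tool's x, y, z in m, a list of three; "yaw": the turn about the tool's z in rad. A call has 1 to 10 rows; each row is the pose to reach, as a shift and turn from the pose commanded when the call began, along the tool's axes at that moment; what a row does not reach only later rows make up. A row lasts 1/10 s, in which the tool goes at most 50 mm and 8.59 degrees, less where a joint would pass 70% of its speed; a pose out of reach is approached as far as the arm can. A call with a gripper value outside its range is refused whole. "grip" is the closure in counts, from 0 (fully open) to 255 (shut), set as the call begins (left out, the last holds). The fingers move at their own pace and stop on an object; "newtons" is the grip in N (left out, the last holds). Time passes only in rows, so rows that repeat a pose let the fingers close. It gives the time, the measured TCP pose, the force, the opening and the grip force at its end, in the units of the state.
- get_state(): the state, without advancing time (a new reading comes with each control period).
- snapshot(name): name is "side" or "top"; returns a dict with "image" (480x640x3 uint8, red, green, blue), "mtx" (3x3 intrinsics, pixels), "R" (3x3) and "t" (3): a world point X has camera coordinates R X + t. Camera axes: x right, y down, z forward; pixel columns grow to the right and rows downward; lengths in m; the calibration is good to about 2 mm. A picture is of the moment at which its call begins. There is no depth.
- hand_in(): hands the job in; it is judged then, once.
Trained networks look in a picture, given as the dict that the camera call returned (one of the last four; its "shot" number tells which), for a name from the list of things; names that differ only in an ending like _2 or _b are one class to them, and where a whole thing is asked for, a point or a joint stands for the part that bears it (a point fixed in the world has none). Each returns a list of dicts, best first, with "confidence" (0 to 1); they miss things now and then, are a little off and sometimes report something else, mostly with a low value. They report only what shows in the picture. A call takes as long as a camera call. They do not tell look-alikes from the thing itself.
- boxes_of(picture, label): "location" ([column, row] in pixels, amid what is visible of it).
- landmark_of(picture, label): "location" ([column, row] in pixels: a listed point, or the origin of a listed thing).
The state is a dict: "time": time; "joints": joint angles; "qd": joint speeds; "joint_torque": joint torques, N m; "ee_pos": TCP position; "eef_rot": TCP orientation; "wrist_force": force on the tool from outside, world axes, zero at the start; "moment": the same for the moment, N m; "opening": finger opening in m; "finger_force": force on a finger pad.
Only numpy, scipy, OpenCV 4.12 (cv2) and the standard library are available. Lean on these libraries where they do the work, as an engineer would, in place of code of your own. Each camera call takes 0.05 s, during which the arm holds its last target. There are 200 camera calls.

## Working session

There is one attempt and no reset: what is moved stays moved. The work goes in short steps, Python scripts to look and compute and a tool call to move; the robot and the scene stay as the last step left them, time stands still between calls to the robot, and variables do not carry over. Pictures are saved under pics/ and viewed, at most 10 in all, crops included, and the job is handed in when it is done.

Besides the shell and the picture viewer there is one more tool, called as name(argument=value, ...) on one line, values as JSON. arm_command: Moves the arm, as the interface text tells. Its arguments: {"type":"object","properties":{"motion":{"type":"array"},"grip":{"type":"number"},"newtons":{"type":"number"}},"required":["motion"]}

```bash
mkdir -p pics; cat > h.py <<'E'
import numpy as np, cv2
from plant import *
def ray(p,uv):
    R,t=np.array(p["R"]),np.array(p["t"]); d=R.T@np.linalg.inv(p["mtx"])@np.array([uv[0],uv[1],1.]); return -R.T@t,d
def atz(p,uv,z):
    c,d=ray(p,uv); return c+d*(z-c[2])/d[2]
def tri(a,ua,b,ub):
    c1,d1=ray(a,ua);c2,d2=ray(b,ub); s=np.linalg.lstsq(np.c_[d1,-d2],c2-c1,rcond=None)[0]
    p,q=c1+s[0]*d1,c2+s[1]*d2; return (p+q)/2,np.linalg.norm(p-q)
def save(p,n): cv2.imwrite("pics/"+n,cv2.cvtColor(p["image"],cv2.COLOR_RGB2BGR))
E
python3 - <<'E'
from h import *
np.set_printoptions(precision=3,suppress=True)
s=get_state(); print(grip_point_offset,s["ee_pos"],s["eef_rot"],s["opening"])
a=snapshot("top");b=snapshot("side");save(a,"t0.png");save(b,"s0.png")
for n in "tray_mid bay track entry cell_center nozzle_tip through_valve_center blank_center lens focus stand wash_bottle beaker jar brush spatula".split():
    la,lb=landmark_of(a,n),landmark_of(b,n)
    f=lambda l:[(np.round(x["location"]).astype(int).tolist(),round(x["confidence"],2)) for x in l[:4]]
    print(n,f(la),f(lb),tri(a,la[0]["location"],b,lb[0]["location"]) if la and lb else "")
E
```

```text
0.0187 [ 0.191 -0.541  0.23 ] [[ 0.943  0.333 -0.   ]
 [ 0.333 -0.943  0.002]
 [ 0.    -0.002 -1.   ]] 0.08515459363535915
tray_mid [([342, 243], 0.82)] [([329, 273], 0.66)] (array([ 0.517, -0.121,  0.055]), np.float64(0.0036234796256685007))
bay [([245, 235], 0.73)] [([264, 322], 0.62)] (array([0.534, 0.12 , 0.046]), np.float64(0.005386044839627855))
track [([406, 331], 0.69)] [([304, 307], 0.76), ([220, 280], 0.23)] (array([ 0.416, -0.154,  0.015]), np.float64(0.3472920448502537))
entry [([413, 250], 0.7)] [([286, 240], 0.53), ([146, 278], 0.18)] (array([ 0.584, -0.204,  0.101]), np.float64(0.24600316207128292))
cell_center [([313, 258], 0.58)] [([325, 293], 0.57)] (array([ 0.477, -0.051,  0.053]), np.float64(0.0006762568027453576))
nozzle_tip [([297, 246], 0.82), ([341, 224], 0.18)] [([307, 294], 0.58)] (array([ 0.505, -0.013,  0.061]), np.float64(0.0012546468502625699))
through_valve_center [([449, 166], 0.78), ([341, 223], 0.62), ([324, 156], 0.57)] [([332, 212], 0.78), ([256, 256], 0.72)] (array([ 0.723, -0.393,  0.019]), np.float64(0.0008072549480909582))
blank_center [([370, 264], 0.68)] [([362, 263], 0.8), ([327, 293], 0.42)] (array([ 0.463, -0.193,  0.07 ]), np.float64(0.002085721941612468))
lens [([130, 158], 0.9)] [([145, 277], 0.58)] (array([0.667, 0.337, 0.272]), np.float64(0.0024501091414215284))
focus [([488, 243], 0.64)] [] 
stand [([373, 153], 0.17)] [] 
wash_bottle [([374, 152], 0.79)] [([286, 244], 0.74)] (array([ 0.759, -0.207, -0.016]), np.float64(0.005452315372415488))
beaker [([277, 140], 0.63)] [([219, 280], 0.71)] (array([ 0.785,  0.048, -0.004]), np.float64(0.0032715479168017978))
jar [([174, 340], 0.91)] [([300, 440], 0.88), ([216, 281], 0.61)] (array([ 0.268,  0.296, -0.004]), np.float64(0.0023760385455613964))
brush [([408, 331], 0.94)] [] 
spatula [([375, 151], 0.45)] [([397, 223], 0.72), ([318, 261], 0.52)] (array([ 0.565, -0.243,  0.195]), np.float64(0.30852216529133675))
```

View pics/t0.png

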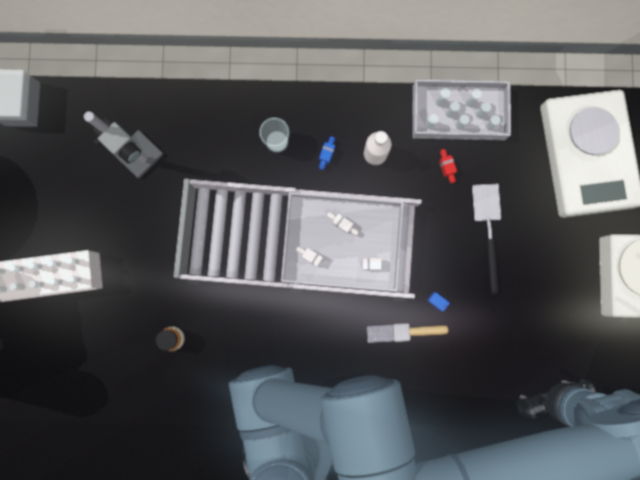

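View pics/s0.png

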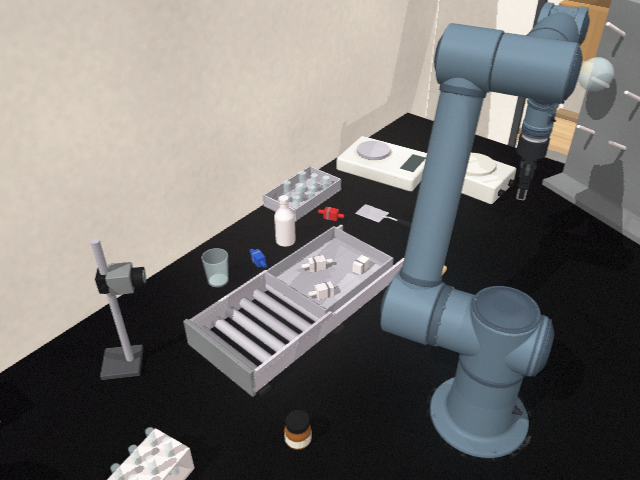

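The top view shows the tray on the rollers with three white parts in it: (313,258) has one nozzle pointing up-left, (343,223) has two nozzles and (372,264) is plain. Blue (327,152), red (448,165) and blue (438,301) are decoys outside the tray. The camera is at (125,145) with its post top at (90,117). I choose (313,258) and check it in a crop.

```bash
python3 - <<'E'
from h import *
np.set_printoptions(precision=3,suppress=True)
a=snapshot("top");b=snapshot("side")
A=cv2.resize(a["image"][205:285,275:420],None,fx=4,fy=4,interpolation=cv2.INTER_CUBIC)
B=cv2.resize(b["image"][230:390,75:235],None,fx=3,fy=3,interpolation=cv2.INTER_CUBIC)
T=cv2.resize(a["image"][100:185,75:175],None,fx=4,fy=4,interpolation=cv2.INTER_CUBIC)
def w(i,n): cv2.imwrite("pics/"+n,i[...,::-1])
w(A,"crop.png")
c=np.zeros((480,800+80,3),np.uint8); c[:,:480]=B; c[:340,480:880]=T; w(cv2.resize(c,(800,436)),"cam.png")
print(tri(a,(90,117),b,(97,242)))
for n in("tray_mid","bay","entry","lens","cell_center","nozzle_tip"):
    la,lb=landmark_of(a,n),landmark_of(b,n); 
    if la and lb: print(n,la[0]["location"],lb[0]["location"],tri(a,la[0]["location"],b,lb[0]["location"]))
# track corners (rail tops .062/.079, pixels from picture)
for uv,z in(((187,181),.079),((177,277),.079),((419,201),.062),((413,296),.062),((412,205),.086),((404,290),.086),((284,284),.086),((290,193),.086)): print(uv,atz(a,uv,z))
E
```

```text
(array([0.725, 0.389, 0.37 ]), np.float64(0.0006161830050990979))
tray_mid [342.7, 244.6] [329.8, 274.9] (array([ 0.514, -0.123,  0.047]), np.float64(0.006149964999863078))
bay [242.4, 234.4] [265.1, 322.2] (array([0.531, 0.123, 0.049]), np.float64(0.002346652734247907))
lens [128.7, 158.5] [146.0, 274.5] (array([0.662, 0.337, 0.281]), np.float64(0.004303382279135306))
cell_center [313.9, 258.0] [324.4, 289.8] (array([ 0.478, -0.053,  0.063]), np.float64(0.004857417757538652))
nozzle_tip [298.6, 248.4] [306.9, 291.8] (array([ 0.502, -0.014,  0.069]), np.float64(0.009352216324570933))
(187, 181) [0.657 0.26  0.079]
(177, 277) [0.422 0.274 0.079]
(419, 201) [ 0.622 -0.311  0.062]
(413, 296) [ 0.388 -0.297  0.062]
(412, 205) [ 0.608 -0.29   0.086]
(404, 290) [ 0.402 -0.272  0.086]
(284, 284) [0.411 0.015 0.086]
(290, 193) [0.631 0.007 0.086]
```

View pics/crop.png

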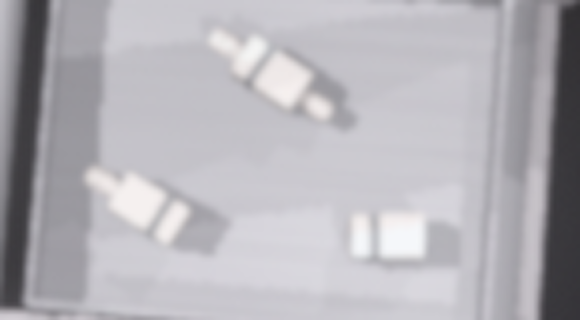

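View pics/cam.png

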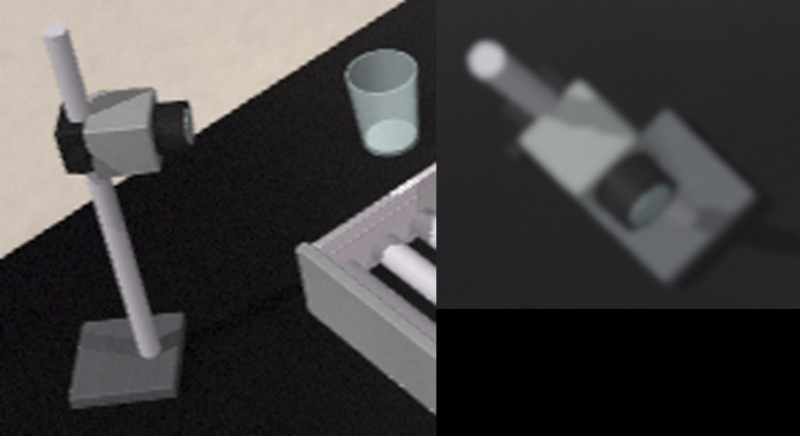

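The crop confirms that the lower-left part has one nozzle only, pointing up-left. The camera stands at about 42° heading, with its lens near (0.665, 0.337, 0.276). Next I move behind the tray with the fingers shut.

arm_command(motion=[{"offset": [0.04, -0.01, 0], "yaw": -0.12}, {"offset": [0.08, -0.02, 0], "yaw": -0.24}, {"offset": [0.12, -0.03, 0], "yaw": -0.36}, {"offset": [0.16, -0.04, 0], "yaw": -0.48}, {"offset": [0.2, -0.05, 0], "yaw": -0.6}, {"offset": [0.24, -0.063, 0], "yaw": -0.74}, {"offset": [0.28, -0.075, 0], "yaw": -0.88}, {"offset": [0.32, -0.085, 0], "yaw": -1.02}, {"offset": [0.363, -0.095, 0], "yaw": -1.17}, {"offset": [0.363, -0.095, 0], "yaw": -1.17}], grip=255, newtons=60)

```text
time: 3.4
ee_pos: [0.5061, -0.3284, 0.231]
eef_rot: [[0.053, 0.999, 0.002], [0.999, -0.053, 0.001], [0.001, 0.002, -1.0]]
wrist_force: [-0.0, -1.2, -0.3]
opening: -0.0001
finger_force: 0.0
```

arm_command(motion=[{"offset": [0, 0, 0.04], "yaw": 0}, {"offset": [0, 0, 0.08], "yaw": 0}, {"offset": [0, 0, 0.12], "yaw": 0}, {"offset": [0, 0, 0.15], "yaw": 0}, {"offset": [0, 0, 0.166], "yaw": 0}, {"offset": [0.01, 0, 0.166], "yaw": 0}, {"offset": [0.02, 0, 0.166], "yaw": 0}, {"offset": [0.03, 0, 0.166], "yaw": 0}, {"offset": [0.04, 0, 0.166], "yaw": 0}, {"offset": [0.04, 0, 0.166], "yaw": 0}])

```text
time: 4.4
ee_pos: [0.5053, -0.2903, 0.0665]
eef_rot: [[0.059, 0.998, 0.001], [0.998, -0.059, -0.001], [-0.0, 0.001, -1.0]]
wrist_force: [0.4, 0.0, -0.1]
opening: -0.0001
finger_force: 0.0
```

```bash
python3 - <<'E'
from h import *
a=snapshot("top");b=snapshot("side")
A=cv2.resize(a["image"][170:310,270:470],None,fx=3,fy=3,interpolation=cv2.INTER_CUBIC)
cv2.imwrite("pics/p1.png",A[...,::-1])
E
```

```text
(no output)
```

View pics/p1.png

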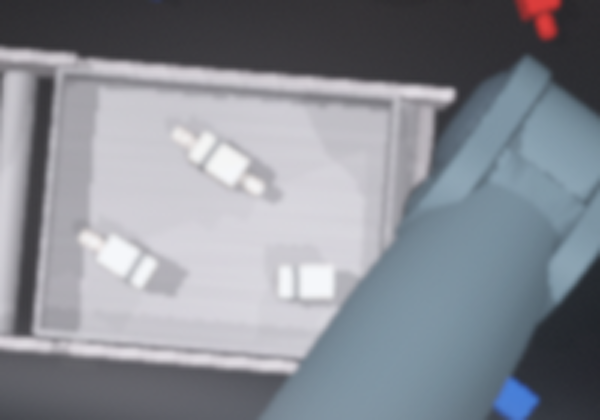

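The picture shows the tray undisturbed. The fingers are just behind its trailing wall (crop ~(400,200)) without touching it. Now a slow push.

arm_command(motion=[{"offset": [0.004, 0, 0], "yaw": 0}, {"offset": [0.008, 0, 0], "yaw": 0}, {"offset": [0.013, 0, 0], "yaw": 0}, {"offset": [0.019, 0, 0], "yaw": 0}, {"offset": [0.026, 0, 0], "yaw": 0}, {"offset": [0.034, 0, 0], "yaw": 0}, {"offset": [0.042, 0, 0], "yaw": 0}, {"offset": [0.05, 0, 0], "yaw": 0}, {"offset": [0.058, 0, 0], "yaw": 0}, {"offset": [0.066, 0, 0], "yaw": 0}])

```text
time: 5.5
ee_pos: [0.5088, -0.2251, 0.0653]
eef_rot: [[0.061, 0.998, 0.0], [0.998, -0.061, -0.0], [-0.0, 0.0, -1.0]]
wrist_force: [0.8, -1.0, -1.4]
opening: 0.0001
finger_force: 0.9
```

arm_command(motion=[{"offset": [0.008, 0, 0], "yaw": 0}, {"offset": [0.016, 0, 0], "yaw": 0}, {"offset": [0.024, 0, 0], "yaw": 0}, {"offset": [0.032, 0, 0], "yaw": 0}, {"offset": [0.04, 0, 0], "yaw": 0}, {"offset": [0.048, 0, 0], "yaw": 0}, {"offset": [0.056, 0, 0], "yaw": 0}, {"offset": [0.064, 0, 0], "yaw": 0}, {"offset": [0.072, 0, 0], "yaw": 0}, {"offset": [0.08, 0, 0], "yaw": 0}])

```text
time: 6.5
ee_pos: [0.5138, -0.1453, 0.0654]
eef_rot: [[0.061, 0.998, 0.0], [0.998, -0.061, -0.0], [-0.0, 0.0, -1.0]]
wrist_force: [0.5, -2.4, -0.5]
opening: 0.0002
finger_force: 0.9
```

```bash
python3 - <<'E'
from h import *
a=snapshot("top");b=snapshot("side");save(a,"p2.png")
for n in("tray_mid","bay"):
    la,lb=landmark_of(a,n),landmark_of(b,n); print(n,la[:1],lb[:1])
    if la: print(atz(a,la[0]["location"],.046))
    if la and lb: print(tri(a,la[0]["location"],b,lb[0]["location"]))
E
```

```text
tray_mid [{'location': [291.6, 236.9], 'confidence': 0.95}] [{'location': [297.6, 298.8], 'confidence': 0.77}]
[0.5283946  0.00223421 0.046     ]
(array([0.52817466, 0.00199078, 0.04157161]), np.float64(0.0016601709312089484))
bay [{'location': [244.0, 233.1], 'confidence': 0.82}] [{'location': [265.6, 321.4], 'confidence': 0.66}]
[0.5355225  0.12059343 0.046     ]
(array([0.53392523, 0.11930605, 0.04731766]), np.float64(0.003609089410548313))
```

View pics/p2.png

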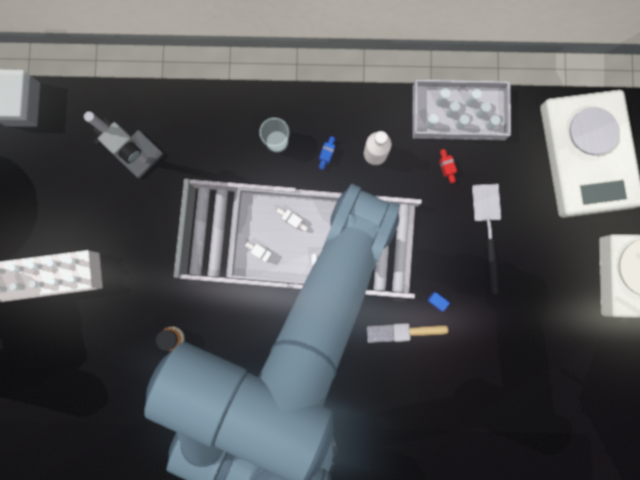

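The tray is moving well with its parts still lying in it, and about 0.119 m remains.

arm_command(motion=[{"offset": [0.01, 0, 0], "yaw": 0}, {"offset": [0.02, 0, 0], "yaw": 0}, {"offset": [0.03, 0, 0], "yaw": 0}, {"offset": [0.04, 0, 0], "yaw": 0}, {"offset": [0.05, 0, 0], "yaw": 0}, {"offset": [0.06, 0, 0], "yaw": 0}, {"offset": [0.07, 0, 0], "yaw": 0}, {"offset": [0.08, 0, 0], "yaw": 0}, {"offset": [0.09, 0, 0], "yaw": 0}, {"offset": [0.097, 0, 0], "yaw": 0}])

```text
time: 7.8
ee_pos: [0.5195, -0.0481, 0.0653]
eef_rot: [[0.06, 0.998, 0.0], [0.998, -0.06, 0.0], [0.0, -0.0, -1.0]]
wrist_force: [0.7, -1.8, -0.5]
opening: 0.0002
finger_force: 0.9
```

arm_command(motion=[{"offset": [0.004, 0, 0], "yaw": 0}, {"offset": [0.008, 0, 0], "yaw": 0}, {"offset": [0.011, 0, 0], "yaw": 0}, {"offset": [0.014, 0, 0], "yaw": 0}, {"offset": [0.016, 0, 0], "yaw": 0}])

```text
time: 8.3
ee_pos: [0.5203, -0.033, 0.0653]
eef_rot: [[0.061, 0.998, -0.0], [0.998, -0.061, 0.0], [0.0, -0.0, -1.0]]
wrist_force: [-0.4, -1.1, 1.3]
opening: 0.0002
finger_force: 0.7
```

arm_command(motion=[{"offset": [0.002, 0, 0], "yaw": 0}, {"offset": [0.004, 0, 0], "yaw": 0}, {"offset": [0.006, 0, 0], "yaw": 0}])

```text
time: 8.6
ee_pos: [0.5207, -0.0271, 0.0652]
eef_rot: [[0.061, 0.998, -0.0], [0.998, -0.061, -0.0], [-0.0, -0.0, -1.0]]
wrist_force: [-0.1, -1.5, 1.1]
opening: 0.0002
finger_force: 0.7
```

arm_command(motion=[{"offset": [0.002, 0, 0], "yaw": 0}, {"offset": [0.003, 0, 0], "yaw": 0}])

```text
time: 8.8
ee_pos: [0.521, -0.0242, 0.0653]
eef_rot: [[0.061, 0.998, -0.0], [0.998, -0.061, -0.001], [-0.001, -0.0, -1.0]]
wrist_force: [-0.5, -3.0, 0.5]
opening: -0.0003
finger_force: 1.7
```

arm_command(motion=[{"offset": [0.002, 0, 0], "yaw": 0}, {"offset": [0.003, 0, 0], "yaw": 0}])

```text
time: 9.0
ee_pos: [0.5209, -0.0242, 0.0653]
eef_rot: [[0.062, 0.998, -0.001], [0.998, -0.062, -0.008], [-0.008, -0.0, -1.0]]
wrist_force: [-3.3, -12.7, 0.6]
opening: -0.0001
finger_force: 6.3
```

The reading of 12.7 N with no further travel means the tray is against the stop. I hold briefly, back off, lift and measure.

arm_command(motion=[{"offset": [0, 0, 0], "yaw": 0}, {"offset": [0, 0, 0], "yaw": 0}, {"offset": [0, 0, 0], "yaw": 0}, {"offset": [0, 0, 0], "yaw": 0}, {"offset": [-0.006, 0, 0], "yaw": 0}, {"offset": [-0.016, 0, 0], "yaw": 0}, {"offset": [-0.03, 0, -0.02], "yaw": 0}, {"offset": [-0.04, 0, -0.06], "yaw": 0}, {"offset": [-0.05, 0, -0.1], "yaw": 0}, {"offset": [-0.06, 0, -0.14], "yaw": 0}], grip=0)

```text
time: 10.0
ee_pos: [0.5174, -0.0814, 0.2069]
eef_rot: [[0.061, 0.998, 0.0], [0.998, -0.061, 0.001], [0.001, 0.0, -1.0]]
wrist_force: [1.0, -0.7, -0.6]
opening: 0.0857
finger_force: 0.0
```

```bash
python3 - <<'E'
from h import *
np.set_printoptions(precision=3,suppress=True)
a=snapshot("top");b=snapshot("side")
A=cv2.resize(a["image"][170:310,160:360],None,fx=3,fy=3,interpolation=cv2.INTER_CUBIC); cv2.imwrite("pics/p3.png",A[...,::-1])
for n in("tray_mid","bay","cell_center","nozzle_tip","through_valve_center","blank_center","lens"):
    la,lb=landmark_of(a,n),landmark_of(b,n); 
    print(n,[x["location"] for x in la[:3]],[x["location"] for x in lb[:2]])
    if la: print("  atz",atz(a,la[0]["location"],.066 if "_center" in n or "noz" in n else .046))
    if la and lb: print("  tri",*tri(a,la[0]["location"],b,lb[0]["location"]))
E
```

```text
tray_mid [[241.9, 235.1], [134.8, 158.9]] [[263.8, 318.8]]
  atz [0.53  0.126 0.046]
  tri [0.53  0.124 0.062] 0.0027749914373825808
bay [] []
cell_center [[211.6, 248.6]] [[255.9, 341.6]]
  atz [0.494 0.196 0.066]
  tri [0.493 0.195 0.066] 0.002959510321019806
nozzle_tip [[200.5, 240.4], [243.7, 235.8]] [[234.4, 347.2]]
  atz [0.513 0.224 0.066]
  tri [0.519 0.23  0.056] 0.01291878886837026
through_valve_center [[242.6, 215.0], [325.1, 156.5], [448.1, 165.8]] [[252.8, 306.9], [258.0, 258.3]]
  atz [0.578 0.123 0.066]
  tri [0.575 0.12  0.074] 0.00435961871476789
blank_center [[268.4, 254.2], [438.6, 302.9]] [[296.5, 309.0]]
  atz [0.483 0.057 0.066]
  tri [0.482 0.056 0.073] 0.0006297263727967958
lens [[130.3, 159.2], [490.4, 240.9]] []
  atz [0.717 0.413 0.046]
```

View pics/p3.png

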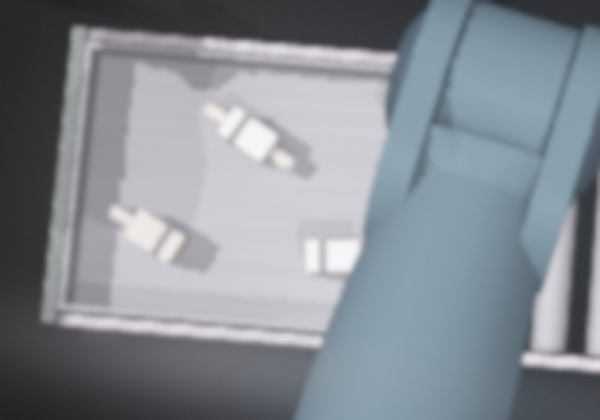

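The tray is home against the stop with all three parts in it, and the cell is at crop (145,232) ≈ world (0.494, 0.196). Next I move above it while turning, with the fingers part closed.

arm_command(motion=[{"offset": [0.03, -0.004, 0], "yaw": -0.13}, {"offset": [0.06, -0.008, 0], "yaw": -0.26}, {"offset": [0.09, -0.012, 0], "yaw": -0.39}, {"offset": [0.12, -0.016, 0], "yaw": -0.52}, {"offset": [0.15, -0.02, 0], "yaw": -0.65}, {"offset": [0.18, -0.025, 0], "yaw": -0.78}, {"offset": [0.21, -0.03, 0], "yaw": -0.91}, {"offset": [0.24, -0.035, 0], "yaw": -1.04}, {"offset": [0.265, -0.04, 0], "yaw": -1.18}, {"offset": [0.275, -0.04, 0], "yaw": -1.32}], grip=100)

```text
time: 11.8
ee_pos: [0.4938, 0.1981, 0.2053]
eef_rot: [[-0.954, 0.299, -0.0], [0.299, 0.954, 0.001], [0.0, 0.001, -1.0]]
wrist_force: [-0.5, -0.1, -0.2]
opening: 0.0521
finger_force: 0.0
```

arm_command(motion=[{"offset": [0, 0, 0], "yaw": -0.14}, {"offset": [0, 0, 0], "yaw": -0.28}, {"offset": [0, 0, 0], "yaw": -0.42}, {"offset": [0, 0, 0], "yaw": -0.56}, {"offset": [0, 0, 0], "yaw": -0.7}, {"offset": [0, 0, 0], "yaw": -0.84}, {"offset": [0, 0, 0], "yaw": -0.98}, {"offset": [0, 0, 0], "yaw": -1.12}, {"offset": [0, 0, 0], "yaw": -1.26}, {"offset": [0, 0, 0], "yaw": -1.32}])

```text
time: 12.8
ee_pos: [0.4944, 0.1959, 0.2053]
eef_rot: [[-0.53, -0.848, 0.0], [-0.848, 0.53, -0.0], [-0.0, -0.0, -1.0]]
wrist_force: [-0.7, -0.6, -0.3]
opening: 0.052
finger_force: 0.0
```

```bash
python3 - <<'E'
from h import *
np.set_printoptions(precision=4,suppress=True)
s=get_state();R=np.array(s["eef_rot"]);p=np.array(s["ee_pos"])
print(p,np.degrees(np.arctan2(R[1,0],R[0,0])),s["joints"],s["opening"])
print(R.T@(np.array([.494,.196,.056])-p))
b=snapshot("side");B=cv2.resize(b["image"][240:400,180:380],None,fx=3,fy=3,interpolation=cv2.INTER_CUBIC); cv2.imwrite("pics/p4.png",B[...,::-1])
E
```

```text
[0.4944 0.1959 0.2053] -122.01521520745231 [ 14.7807  17.0732  -5.7187  67.2005  -0.0044 -43.2041] 0.051991329567063836
[0.0001 0.0004 0.1493]
```

View pics/p4.png

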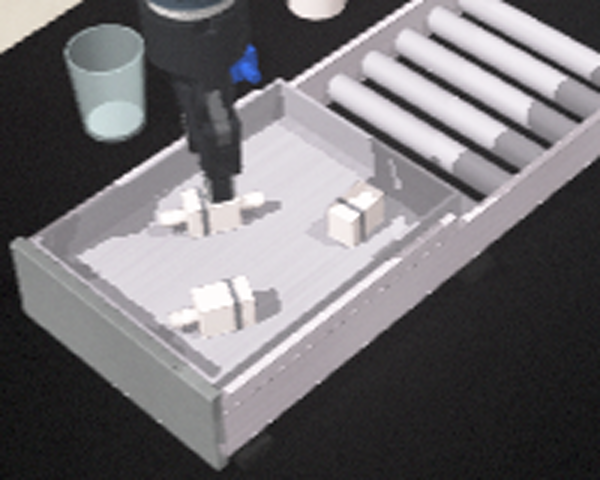

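The side view shows the gripper above the tray, the cell at (225,305) with its nozzle to the left, and the tray home. I descend and grip.

arm_command(motion=[{"offset": [0, 0, 0.03], "yaw": 0}, {"offset": [0, 0, 0.06], "yaw": 0}, {"offset": [0, 0, 0.085], "yaw": 0}, {"offset": [0, 0, 0.105], "yaw": 0}, {"offset": [0, 0, 0.125], "yaw": 0}, {"offset": [0, 0, 0.14], "yaw": 0}, {"offset": [0, 0, 0.149], "yaw": 0}, {"offset": [0, 0, 0.149], "yaw": 0}])

```text
time: 13.65
ee_pos: [0.4933, 0.1956, 0.0551]
eef_rot: [[-0.534, -0.846, -0.002], [-0.846, 0.534, -0.001], [0.002, 0.002, -1.0]]
wrist_force: [-0.6, 0.8, -0.7]
opening: 0.0525
finger_force: 0.0
```

arm_command(motion=[{"offset": [0, 0, 0], "yaw": 0}, {"offset": [0, 0, 0], "yaw": 0}, {"offset": [0, 0, 0], "yaw": 0}, {"offset": [0, 0, 0], "yaw": 0}, {"offset": [0, 0, 0], "yaw": 0}, {"offset": [0, 0, 0], "yaw": 0}, {"offset": [0, 0, 0], "yaw": 0}], grip=255, newtons=40)

```text
time: 14.35
ee_pos: [0.4953, 0.1961, 0.0574]
eef_rot: [[-0.533, -0.846, 0.002], [-0.846, 0.533, 0.001], [-0.002, -0.001, -1.0]]
wrist_force: [-0.2, 0.0, 6.6]
opening: 0.0254
finger_force: 40.5
```

The opening is 25 mm, so the block is gripped. I lift straight up.

arm_command(motion=[{"offset": [0, 0, -0.015], "yaw": 0}, {"offset": [0, 0, -0.035], "yaw": 0}, {"offset": [0, 0, -0.06], "yaw": 0}, {"offset": [0, 0, -0.085], "yaw": 0}, {"offset": [0, 0, -0.11], "yaw": 0}, {"offset": [0, 0, -0.135], "yaw": 0}, {"offset": [0, 0, -0.16], "yaw": 0}, {"offset": [0, 0, -0.18], "yaw": 0}, {"offset": [0, 0, -0.2], "yaw": 0}, {"offset": [0, 0, -0.2], "yaw": 0}])

```text
time: 15.35
ee_pos: [0.4958, 0.1962, 0.2587]
eef_rot: [[-0.533, -0.846, 0.005], [-0.846, 0.533, 0.001], [-0.003, -0.003, -1.0]]
wrist_force: [-0.4, 0.4, -1.0]
opening: 0.0251
finger_force: 39.6
```

```bash
python3 - <<'E'
from h import *
np.set_printoptions(precision=4,suppress=True)
s=get_state();R=np.array(s["eef_rot"]);p=np.array(s["ee_pos"]);print(p,s["opening"],s["finger_force"])
a=snapshot("top");b=snapshot("side");save(b,"p5.png")
for n in("tray_mid","cell_center","nozzle_tip","lens"):
    la,lb=landmark_of(a,n),landmark_of(b,n); 
    print(n,[x["location"] for x in la[:2]],[x["location"] for x in lb[:2]])
    if la and lb: print("  tri",*tri(a,la[0]["location"],b,lb[0]["location"]))
h=np.radians(42.5); L=np.array([.665,.337,.276]); F=L-.12*np.array([np.cos(h),np.sin(h),0])
print(F, R.T@(F-p))
# stand heading from foot edges in the top view: foot top plane ~z .01
T=a["image"][100:185,75:175]; k=4*800/880
for u in((668,110),(755,195),(668,283)): print(atz(a,(75+(u[0]-436.4)/k,100+u[1]/k),.012))
E
```

```text
[0.4958 0.1962 0.2587] 0.025120494486707754 39.6435821056366
tray_mid [[241.5, 233.5]] [[264.1, 324.2], [296.7, 438.4]]
  tri [0.5332 0.126  0.0432] 0.003732703820006808
cell_center [[196.9, 240.3]] [[249.1, 278.8], [429.9, 287.7]]
  tri [0.4952 0.1913 0.2602] 0.0004697791649299239
nozzle_tip [] [[225.2, 283.5]]
lens [[132.8, 156.5], [135.9, 153.4]] [[142.7, 276.0], [297.8, 437.2]]
  tri [0.6729 0.3352 0.2686] 0.0036616317413734716
[0.5765 0.2559 0.276 ] [-0.0936 -0.0364 -0.0168]
[0.801  0.4061 0.012 ]
[0.7407 0.3414 0.012 ]
[0.6763 0.3997 0.012 ]
```

View pics/p5.png

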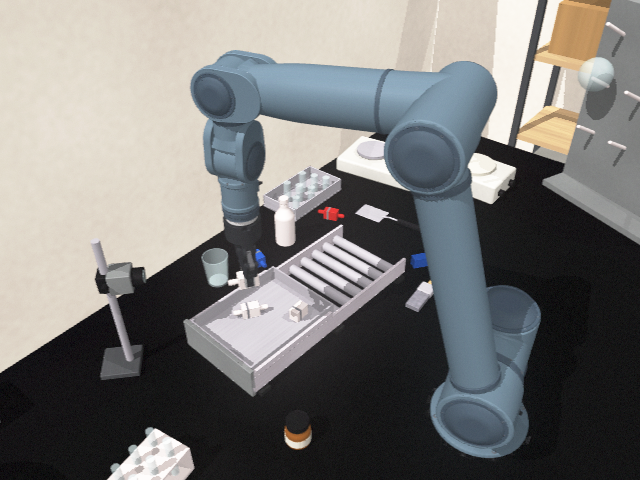

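The cell is held clear of the tray at (245,280), nozzle towards the camera, with the other two parts still in the tray. The foot edges give a camera axis heading of about 46°, so focus ≈ (0.585, 0.248, 0.274).

arm_command(motion=[{"offset": [-0.01, -0.005, -0.001], "yaw": 0.02}, {"offset": [-0.022, -0.011, -0.002], "yaw": 0.05}, {"offset": [-0.036, -0.018, -0.003], "yaw": 0.08}, {"offset": [-0.05, -0.026, -0.004], "yaw": 0.11}, {"offset": [-0.063, -0.033, -0.005], "yaw": 0.14}, {"offset": [-0.075, -0.039, -0.006], "yaw": 0.17}, {"offset": [-0.085, -0.044, -0.007], "yaw": 0.19}, {"offset": [-0.092, -0.047, -0.007], "yaw": 0.206}, {"offset": [-0.092, -0.047, -0.007], "yaw": 0.206}, {"offset": [-0.092, -0.047, -0.007], "yaw": 0.206}])

```text
time: 16.85
ee_pos: [0.5829, 0.2485, 0.263]
eef_rot: [[-0.695, -0.719, -0.001], [-0.719, 0.695, -0.0], [0.001, 0.0, -1.0]]
wrist_force: [-0.6, 0.8, -2.0]
opening: 0.0253
finger_force: 39.6
```

```bash
python3 - <<'E'
from h import *
np.set_printoptions(precision=4,suppress=True)
s=get_state();R=np.array(s["eef_rot"]);p=np.array(s["ee_pos"]);print(p,s["opening"],s["finger_force"],np.degrees(np.arctan2(R[1,0],R[0,0]))+180)
a=snapshot("top");b=snapshot("side")
B=cv2.resize(b["image"][200:360,80:280],None,fx=2,fy=2,interpolation=cv2.INTER_CUBIC)
T=cv2.resize(a["image"][90:270,80:280],None,fx=2,fy=2,interpolation=cv2.INTER_CUBIC)
c=np.zeros((360,800,3),np.uint8);c[:320,:400]=B;c[:,400:]=T;cv2.imwrite("pics/p6.png",c[...,::-1])
for n in("tray_mid","cell_center","nozzle_tip","lens","focus"):
    la,lb=landmark_of(a,n),landmark_of(b,n); 
    print(n,[x["location"] for x in la[:2]],[x["location"] for x in lb[:2]])
    if la and lb: print("  tri",*tri(a,la[0]["location"],b,lb[0]["location"]))
E
```

```text
[0.5829 0.2485 0.263 ] 0.025332377675450164 39.590327739715576 45.98116224846527
tray_mid [[243.1, 232.6]] [[263.8, 323.9], [205.1, 272.2]]
  tri [0.5365 0.123  0.0396] 0.002396597823023204
cell_center [[169.9, 198.4]] [[200.7, 272.8]]
  tri [0.5827 0.2505 0.2699] 0.0012960820425957373
nozzle_tip [] [[182.4, 275.4], [300.0, 310.6]]
lens [] [[144.1, 275.2]]
focus [] []
```

View pics/p6.png

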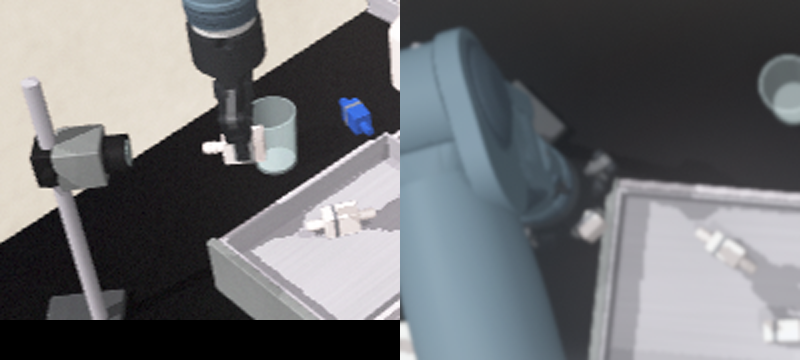

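The cell is held level in front of the lens: cell at (201,273) and lens at (144,275) in the side view, nozzle towards the lens. By measurement its centre is within about 5 mm of focus, and the tray is still home with the other two parts in it.

```bash
python3 -c "from plant import *; print(hand_in())"
```

```text
the job is handed in; nothing more can be done
None
```

I handed the job in with the flow cell held about 12 cm in front of the lens (within about 5 mm by my last measurement), nozzle towards it; the tray is home against the stop with the other two parts in it, and no verdict was returned.

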